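Set the screw press over the marked spot and back it off two turns

TASK

Slide the plywood pattern board along the bench, without picking it up, until the red spot on it sits centred under the punch tip of the blue screw press. Then take the black crank handle of the red handwheel and screw it down (clockwise seen from above) until it comes to its stop, and back it off exactly two full turns. Finish there with the handle still gripped between the fingers and the wheel still; leave everything else on the bench where it is.

Things in the scene. Friction and masses are not known exactly. Their poses are not given: they have to be found in the camera images.
- board: loose plywood pattern board lying flat on the bench, 250 x 100 x 6 mm, about 0.25 kg (varies). Origin: centre of the underside; x runs along the length, towards the marked end; z is up. A fixed dark wooden bar grip stands on it near the other end
- board_grip (a point): point in the bar grip of the board, 75 mm from the board's centre towards -x of the board, 25 mm above the bench. The bar is 50 mm long (along the board's x), 20 mm wide (along its y), and stands from 6 to 40 mm above the bench; its axes are the board's
- mark (a point): the red spot (12 mm across, in a thin white ring, with black cross lines) on the board's top face, on its centre line, 85 mm from the board's centre towards +x of the board, so 160 mm from the bar grip
- press: blue bench screw press, fixed. Origin: on the bench exactly under the punch tip; z up. Its column (50 mm square) stands 155 mm towards -y of the press, on a foot 130 (x) x 90 (y) x 16 mm; an arm reaches from it at 88 to 124 mm above the bench to a round head (60 mm across, underside 70 mm above the bench). It is open towards the other three sides. The thin steel plate under the tip is level with the bench, so the board slides over it
- punch_tip (a point): the lower end of the steel punch (6 mm across, widening to 22 mm above), pointing down. It only goes up and down, 8 mm for each turn of the wheel: at the stop it presses on the board's top, when backed off two turns it is 16 mm higher
- wheel_hub (a point): centre of the red handwheel, on its vertical axis, in the plane of the rim, 147 mm above the bench; straight above the punch tip. Rim radius 55 mm to its middle, rim bar 12 mm thick; the hub is no higher than 155 mm above the bench. The wheel keeps its height as it turns
- crank_grip: black upright crank handle on the wheel's rim, a cylinder 22 mm across and 50 mm tall, 55 mm from the wheel axis. Origin: centre of its underside, 155 mm above the bench. It spins freely on its own pin, so it can be led round in a circle without turning the hand
- grip_middle (a point): the middle of that crank handle, on its axis, 180 mm above the bench
- handwheel (a joint): turn of the handwheel in rad: 0 at the lower stop, growing as it is turned anticlockwise seen from above (backing off), 6.283 per turn; at 0 and at each full turn the crank handle lies towards +x of the press from the wheel axis. It stops hard at 0 and at 20, turns with about 2 to 3 N at the handle and stays where it is left
- weight_a: loose cream round pattern weight, 66 mm across, 26 mm tall, behind the press
- weight_b: loose cream round pattern weight, 66 mm across, 26 mm tall, on the robot's right
- weight_c: loose cream round pattern weight, 66 mm across, 26 mm tall, on the robot's left
- spool: loose empty wooden reel, 40 mm across, 50 mm tall, beyond the board
- tin: loose tin with a yellow band, 60 mm across, 70 mm tall, far left
- chalk: loose white chalk block, 50 x 30 x 12 mm, on the right
- awl: loose hand tool with a handle, 150 mm long, lying on the left
Things that resemble listed ones, but are neither listed nor needed, are in the scene too. What is meant by the spool is not turquoise, and is the larger of those in its own colour.

How it is judged:
On the way, in this order (a step that is already met when the one before it is completed fails the run):
1. the red spot is under the punch tip (within 6 mm), the board at rest, the wheel not yet screwed down (horizontal distance between mark and punch_tip below 0.006 m and linear speed of board below 0.02 m/s and value of joint handwheel above 1 rad), for 0.3 s.
2. the wheel is screwed down to its stop (within 0.1 rad) with the spot still under the tip (horizontal distance between mark and punch_tip below 0.006 m and value of joint handwheel below 0.1 rad), for 0.1 s.
At the end, for the whole second after the job is handed in: Wheel at rest two turns off its stop (12.566 rad +-0.2), crank handle squeezed by over 2 N between the fingers (grasp point within 18 mm of its axis, from above), red spot within 6 mm of the punch axis, board flat and still on the bench, no bystander moved over 30 mm or toppled (horizontal distance between mark and punch_tip below 0.006 m and height (world z) of board below 0.004 m and angle between board's own z axis and vertical below 0.05 rad and linear speed of board below 0.02 m/s and value of joint handwheel between 12.366 and 12.766 rad and velocity of joint handwheel between -0.1 and 0.1 rad/s and contact force between the fingers and crank_grip above 2 N and horizontal distance between the grasp point and crank_grip below 0.018 m and distance of each of weight_a, weight_b, weight_c, spool, tin, chalk, awl from where it was at the start of the episode below 0.03 m and angle between each of tin, spool's own z axis and vertical below 0.4 rad); the arm keeps its last pose, push and grip.
It fails at once if the board is picked up (its centre more than 15 mm above the bench) (height (world z) of board above 0.015 m).
It fails at once if a bystander is pushed more than 30 mm or the tin or spool is knocked over (distance of any of weight_a, weight_b, weight_c, spool, tin, chalk, awl from where it was at the start of the episode above 0.03 m or angle between any of tin, spool's own z axis and vertical above 0.4 rad).
It also fails if it takes over 70 s, if anything falls off the work surface, if the arm or the gripper's body presses on something with over 40 N, if the wrist force passes 120 N, or if a joint passes its speed limit or range.

ROBOT

A 6-joint arm with a two-finger parallel gripper is mounted at the origin on the work surface. World frame = base frame: x ahead of the robot, y to its left, z up, the work surface at z = 0. Lengths are in m, angles in rad, forces in N, time in s.
With the tool pointing down it reaches from about 0.35 to 0.95 m from the base axis. Payload 17.4 kg.
Tool frame: the origin (TCP) lies between the finger pads; the fingertips stand 25 mm ahead of it and the grasp point (between the pads) lies 6 mm ahead of it; y points along the fingers, x is the direction in which the jaws open and shut, and the axes are right-handed (so a half turn about y gives the same grasp; the last joint's range is limited). The gripper opens to 93 mm and grips with 3 to 60 N. Pads are 15 mm wide; open, the fingers measure 128 mm over their backs; the gripper's body (75 mm by 188 mm) begins 65 mm behind the grasp point.
Start: joints at [-1.226, 0.116, 1.442, -0, 1.584, -0.038], TCP at [0.252, -0.626, 0.244] pointing down, gripper open.
Joint ranges: [-2.83, 2.83], [-0.83, 2.19], [0.07, 2.5], [-1.14, 4.28], [0.01, 3], [-2.97, 2.97]. Speed limits (rad/s): [1.89, 1.89, 2.22, 3.14, 3.14, 3.14].

INTERFACE

Orientations are given as a unit quaternion [x, y, z, w].
In Python, from plant import arm gives the robot as it stands. The module is installed in compiled form; this text tells all that it offers.
- The arm moves only by the tool apply_moves, never from a script. Its argument "series" is a list of rows, each a list of 3 entries, a list of its own where there are three numbers: the shift along the tool's x, y, z in mm, then the turn, a rotation vector about the tool's x, y, z in rad, then the gripper's target within -1 to 1 (fully open at 1, half-way at 0, shut at -1). In form: [[[x, y, z], [rx, ry, rz], fingers], ...]. A call has 1 to 20 rows; each row is the pose to reach, as a shift and turn from the pose commanded when the call began, along the tool's axes at that moment; what a row does not reach only later rows make up. A row lasts 1/10 s, in which the tool goes at most 50 mm and 8.59 degrees, less where a joint would pass 70% of its speed; a pose out of reach is approached as far as the arm can. A call with a gripper value outside its range is refused whole. The fingers move at their own pace and stop on an object; "newtons" is the grip in N (left out, the last holds). Time passes only in rows, so rows that repeat a pose let the fingers close. It gives the time, the measured TCP pose, the force and the opening at its end, in the units of the state.
- arm.get_obs(): the state, without advancing time (a new reading comes with each control period).
- arm.read_camera(name): name is "scene" or "top"; returns a dict with "pixels" (480x640x3 uint8, red, green, blue), "fov_y" (degrees; the focal length in pixels is half the picture's height over the tangent of half this angle, whatever the lens; pixels are square), "cx", "cy" (the principal point, pixels), "rvec" (rotation vector, rad) and "tvec" (3), from world to camera coordinates, as OpenCV has them. Camera axes: x right, y down, z forward; pixel columns grow to the right and rows downward; lengths in m; the calibration is good to about 2 mm. A picture is of the moment at which its call begins. There is no depth.
- arm.finish_job(): hands the job in, once; it reports no verdict.
The state is a dict: "time": time; "qpos": joint angles; "dq": joint speeds; "joint_torque": joint torques, N m; "position": TCP position; "tool_rot": TCP orientation; "ft_force": force on the tool from outside, world axes, zero at the start; "ft_torque": the same for the moment, N m; "gripper_width": finger opening in m.
Only numpy, scipy, OpenCV 4.12 (cv2) and the standard library are available. Lean on these libraries where they do the work, as an engineer would, in place of code of your own. Each camera call takes 0.05 s, during which the arm holds its last target.

## Working session

There is one attempt and no reset: what is moved stays moved. The work goes in short steps, Python scripts to look and compute and a tool call to move; the robot and the scene stay as the last step left them, time stands still between calls to the robot, and variables do not carry over. Pictures are saved under pics/ and viewed, and the job is handed in when it is done.

Besides the shell and the picture viewer there is one more tool, called after ">>>" as a command line: name --argument value ..., lists and objects as JSON in quotes. apply_moves: Moves the arm, as the interface text tells. Its arguments: {"type":"object","properties":{"series":{"type":"array","items":{"type":"array"}},"newtons":{"type":"number"}},"required":["series"]}

```bash
mkdir -p pics; cat > h.py <<'E'
import numpy as np, cv2, pickle
from plant import arm
def shot(n,tag):
    c=arm.read_camera(n); pickle.dump(c,open(f'{tag}.pkl','wb'))
    cv2.imwrite(f'pics/{tag}.png',cv2.cvtColor(c['pixels'],cv2.COLOR_RGB2BGR)); return c
def load(tag): return pickle.load(open(f'{tag}.pkl','rb'))
def K(c):
    f=240/np.tan(np.radians(c['fov_y'])/2); return f
def ray(c,u,v):
    f=K(c);R=cv2.Rodrigues(np.array(c['rvec'],float))[0];t=np.array(c['tvec'],float).ravel()
    d=R.T@np.array([(u-c['cx'])/f,(v-c['cy'])/f,1]);return -R.T@t,d
def onz(c,u,v,z):
    o,d=ray(c,u,v);return o+d*(z-o[2])/d[2]
def proj(c,p):
    f=K(c);R=cv2.Rodrigues(np.array(c['rvec'],float))[0];t=np.array(c['tvec'],float).ravel()
    q=R@np.array(p,float)+t;return q[:2]/q[2]*f+[c['cx'],c['cy']]
E
python3 - <<'E'
from h import *
for n in('scene','top'):
    c=shot(n,n+'0');print(n,{k:v for k,v in c.items() if k!='pixels'},ray(c,320,240))
print(arm.get_obs())
E
```

```text
scene {'fov_y': 46.62152966744741, 'cx': 324.912906187989, 'cy': 240.6484248057054, 'rvec': array([ 1.52764095,  2.14935069, -0.75769688]), 'tvec': array([ 0.20915007, -0.31555295,  1.79858522])} (array([1.37651113, 0.24330349, 1.19341808]), array([-0.59709413, -0.20864444, -0.77461297]))
top {'fov_y': 55.53717356394035, 'cx': 316.34839672851825, 'cy': 232.94542198283384, 'rvec': array([ 2.15940857, -2.18956002,  0.10572642]), 'tvec': array([-0.00508873,  0.5976081 ,  1.32198544])} (array([ 0.47049509, -0.0085099 ,  1.37235884]), array([ 0.07853223, -0.01140134, -0.99699871]))
{'time': 0.1, 'qpos': array([-1.22579472e+00,  1.16413525e-01,  1.44219211e+00, -2.86275734e-06,
        1.58399465e+00, -3.77904093e-02]), 'dq': array([-0.00128297, -0.00205942, -0.00381115,  0.00162365,  0.00173336,
        0.0006971 ]), 'joint_torque': array([ 1.30466091e-03, -7.22891450e+01, -6.23864365e+01,  7.82010751e-02,
        2.28013698e-02, -4.03540923e-05]), 'position': array([ 0.25206441, -0.62600065,  0.24299945]), 'tool_rot': array([-0.58577495,  0.39604306, -0.39546689,  0.58619412]), 'ft_force': array([ 0.55696546, -0.77813431,  0.34478969]), 'ft_torque': array([ 0.00534256, -0.01387371,  0.00783599]), 'gripper_width': 0.09295101230092012}
```

View pics/scene0.png

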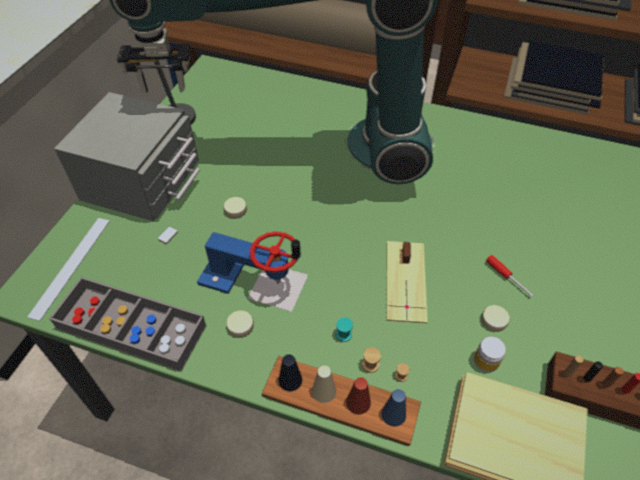

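View pics/top0.png

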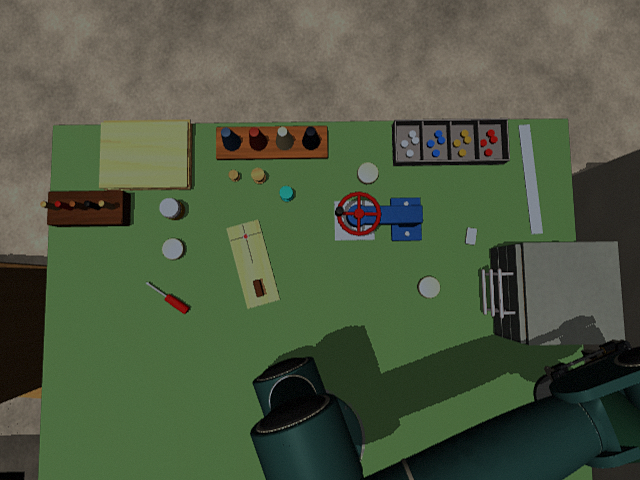

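```bash
python3 -c "
from scipy.spatial.transform import Rotation as R
print(R.from_quat([-0.58577495,  0.39604306, -0.39546689,  0.58619412]).as_matrix().round(3))"
```

```text
[[ 0.374 -0.     0.928]
 [-0.928  0.001  0.374]
 [-0.001 -1.     0.   ]]
```

Scene view: board at around (406,280), with its bar at (407,250) and its red mark at (406,307). The wheel is at (275,252) with the crank at (296,248). Top view: mark (246,236), bar (259,288), wheel (359,213), crank (340,211). Next I'll measure these properly.

```bash
python3 - <<'E'
from h import *
T=load('top0');S=load('scene0')
def red(c,box):
    h=cv2.cvtColor(c['pixels'],cv2.COLOR_RGB2HSV);x0,y0,x1,y1=box
    m=((h[...,0]<8)|(h[...,0]>172))&(h[...,1]>150)&(h[...,2]>70)
    z=np.zeros_like(m);z[y0:y1,x0:x1]=m[y0:y1,x0:x1];return z
def blob(m):
    n,l,s,ce=cv2.connectedComponentsWithStats(m.astype(np.uint8));i=1+np.argmax(s[1:,4]);return ce[i],s[i],l==i
for nm,c,bm,bw in(('top',T,(225,215,270,255),(325,180,395,245)),('scene',S,(390,295,425,320),(240,225,310,280))):
    m=red(c,bm);h=cv2.cvtColor(c['pixels'],cv2.COLOR_RGB2HSV)
    ce,s,_=blob(m);print(nm,'mark',ce,s[4],onz(c,*ce,.006))
    m=red(c,bw);ce,s,b=blob(m);cs,_=cv2.findContours(b.astype(np.uint8),cv2.RETR_EXTERNAL,cv2.CHAIN_APPROX_NONE)
    P=cv2.convexHull(max(cs,key=cv2.contourArea)).reshape(-1,2).astype(float)
    print(' rim el',cv2.fitEllipse(P.astype(np.float32)))
    W=np.array([onz(c,*p,.147) for p in P])[:,:2].astype(np.float32);print(' rim w',cv2.minEnclosingCircle(W), cv2.fitEllipse(W))
    g=c['pixels'].max(2)
    x0,y0,x1,y1=bw
    k=np.zeros(g.shape,bool);k[y0:y1,x0:x1]=g[y0:y1,x0:x1]<45
    ce,s,_=blob(k);print(' crank',ce,s,onz(c,*ce,.18))
    # board mask
    x0,y0,x1,y1=(215,205,290,315) if nm=='top' else (375,230,440,330)
    k=np.zeros(g.shape,bool);k[y0:y1,x0:x1]=((h[...,0]<32)&(h[...,2]>100))[y0:y1,x0:x1]
    ce,s,b=blob(k);cs,_=cv2.findContours(b.astype(np.uint8),cv2.RETR_EXTERNAL,cv2.CHAIN_APPROX_NONE)
    P=max(cs,key=cv2.contourArea).reshape(-1,2)
    W=np.array([onz(c,*p,.006) for p in P])[:,:2].astype(np.float32);print(' board',cv2.minAreaRect(W),s)
    for z in(.006,.04):print(' bar corners?')if 0 else None
for n,c,b in(('t',T,(210,160,440,320)),('s',S,(180,200,450,350))):
    x0,y0,x1,y1=b;im=cv2.cvtColor(c['pixels'][y0:y1,x0:x1],cv2.COLOR_RGB2BGR);f=800/(x1-x0)
    f=min(f,600/(y1-y0));cv2.imwrite(f'pics/{n}z0.png',cv2.resize(im,None,fx=f*.99,fy=f*.99,interpolation=cv2.INTER_CUBIC))
E
```

```text
top mark [245.125 235.875] 8 [0.59367216 0.20089865 0.006     ]
 rim el ((358.45086669921875, 213.28822326660156), (43.0374870300293, 43.92302703857422), 114.52565002441406)
 rim w ((0.6385447382926941, -0.128032386302948), 0.059968214482069016) ((0.6384919881820679, -0.1278703212738037), (0.117952361702919, 0.11890710145235062), 153.22683715820312)
 crank [338.90909091 211.13636364] [335 207   9   9  66] [ 0.64014191 -0.07318408  0.18      ]
 board ((0.6246004104614258, 0.1651402711868286), (0.03397038206458092, 0.006488428451120853), 11.12664794921875) [255 220   4  12  23]
scene mark [406.2 306.4] 5 [0.59244665 0.19904137 0.006     ]
 rim el ((274.02215576171875, 251.54684448242188), (40.03883743286133, 48.92387771606445), 81.87482452392578)
 rim w ((0.6377360820770264, -0.12907496094703674), 0.061144739389419556) ((0.6381478905677795, -0.13066986203193665), (0.11596992611885071, 0.12182831764221191), 107.30754089355469)
 crank [295.39473684 249.46491228] [292 241   8  18 114] [ 0.64096974 -0.07402845  0.18      ]
 board ((0.512250542640686, 0.1776113212108612), (0.2534164488315582, 0.09466845542192459), 14.153039932250977) [ 387  242   39   81 1160]
```

View pics/tz0.png

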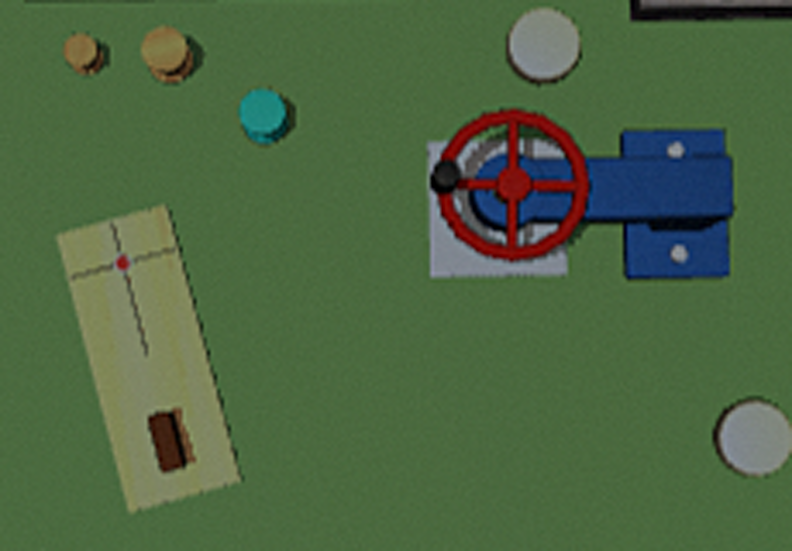

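View pics/sz0.png

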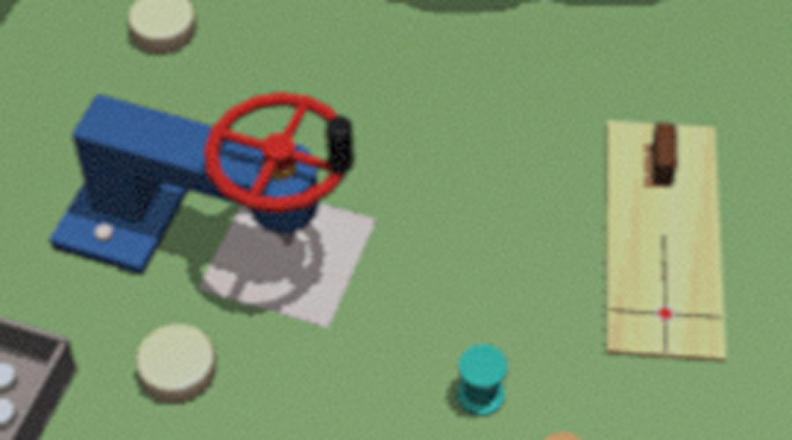

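```bash
python3 - <<'E'
from h import *
T=load('top0');S=load('scene0')
print('TCP',proj(S,[.252,-.626,.243]),proj(T,[.252,-.626,.243]))
for z in(0,.006,.014,.022,.03,.05,.07): print(z,proj(S,[.638,-.129,z]))
for p in((429,287),(368,173)):print('w',onz(T,*p,.026))
for p in((504,342),(620,345),(521,242),(490,270)):print('cab',onz(T,*p,.15))
# bar top
for nm,c,b in(('t',T,(245,270,275,303)),('s',S,(395,235,420,268))):
    h=cv2.cvtColor(c['pixels'],cv2.COLOR_RGB2HSV);x0,y0,x1,y1=b
    m=(h[y0:y1,x0:x1,2]<(105 if nm=='t' else 130))&(h[y0:y1,x0:x1,0]<25)
    n,l,s,ce=cv2.connectedComponentsWithStats(m.astype(np.uint8));i=1+np.argmax(s[1:,4]);u=ce[i]+[x0,y0]
    print(nm,u,s[i],onz(c,*u,.04),onz(c,*u,.023))
for n,c,b in(('t',T,(470,220,640,410)),('s',S,(30,0,230,230)),('p',S,(240,250,320,310))):
    x0,y0,x1,y1=b;im=cv2.cvtColor(c['pixels'][y0:y1,x0:x1],cv2.COLOR_RGB2BGR);f=min(800/(x1-x0),590/(y1-y0))
    cv2.imwrite(f'pics/{n}z1.png',cv2.resize(im,None,fx=f*.99,fy=f*.99,interpolation=cv2.INTER_CUBIC))
E
```

```text
TCP [162.21354482  83.85916677] [570.98748192 362.88982487]
0 [278.25455665 286.13202763]
0.006 [278.12235684 284.81092717]
0.014 [277.94475377 283.03610223]
0.022 [277.76560478 281.24582867]
0.03 [277.58488961 279.43990392]
0.05 [277.12611336 274.85525628]
0.07 [276.65708612 270.16816824]
w [ 0.43375513 -0.34184011  0.026     ]
w [ 0.77647862 -0.171115    0.026     ]
cab [ 0.29037985 -0.50361355  0.15      ]
cab [ 0.27823862 -0.80929259  0.15      ]
cab [ 0.55391867 -0.56334959  0.15      ]
cab [ 0.48000881 -0.47610517  0.15      ]
t [258.87581699 287.49019608] [  8   9  14  18 153] [0.43965534 0.15568624 0.04      ] [0.43926184 0.15778127 0.023     ]
s [405.73529412 252.25882353] [  6   7  10  22 170] [0.45177002 0.15911418 0.04      ] [0.43814044 0.15787333 0.023     ]
```

View pics/sz1.png

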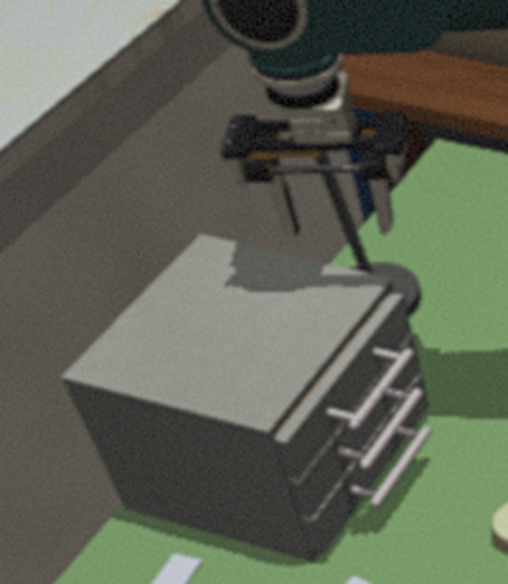

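View pics/pz1.png

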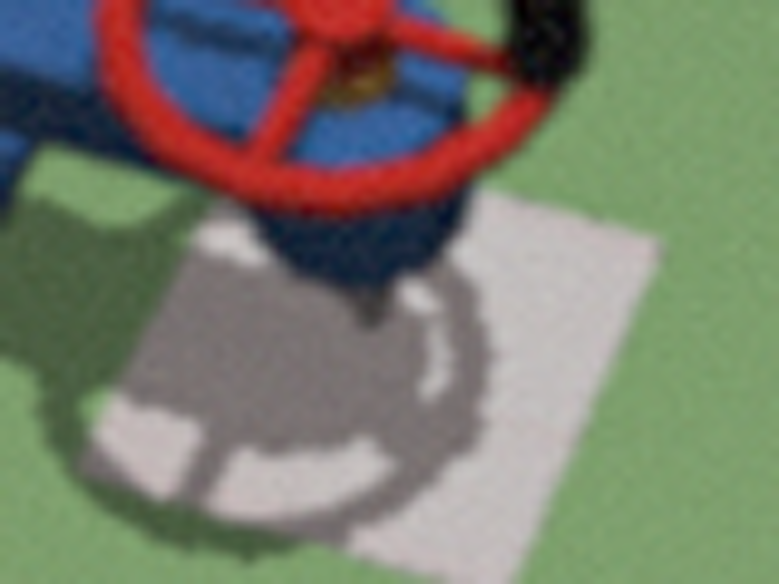

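The punch tip is at about (278,283) in the scene view, so roughly 16 mm high, or about 1¼ turns up. A stand with a rod is near the gripper, so I'll check it in the top view.

View pics/tz1.png

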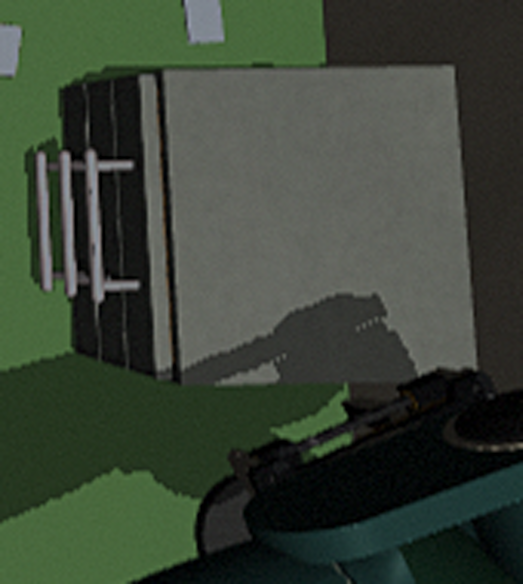

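```bash
python3 - <<'E'
from h import *
S=load('scene0')
print(onz(S,181,113,0.01),onz(S,178,105,0.01))
from scipy.spatial.transform import Rotation as R
Rt=R.from_quat(arm.get_obs()['tool_rot']).as_matrix()
for p in([.4385,.1585,.15],[.4385,.1585,.031],[.252,-.4,.243]):print(Rt.T@(np.array(p)-arm.get_obs()['position'])*1000)
E
```

```text
[ 0.09984983 -0.6981868   0.01      ] [ 0.06476789 -0.72850094  0.01      ]
[-657.99285157   93.67851943  465.95938057]
[-657.87301581  212.67845902  465.95519065]
[-209.66790207    0.21356226   84.35416384]
```

```bash
python3 - <<'E'
from h import *
S=load('scene0');T=load('top0')
def tri(a,b):
    o1,d1=ray(S,*a);o2,d2=ray(T,*b)
    A=np.stack([d1,-d2],1);s,_,_,_=np.linalg.lstsq(A,o2-o1,rcond=None);p,q=o1+d1*s[0],o2+d2*s[1];return (p+q)/2,np.linalg.norm(p-q)
print(tri((195,113),(540,386)),tri((170,113),(540,386)),tri((181,118),(535,380)))
for z in(0,.05,.1,.2,.3):print(z,onz(T,540,386,z),onz(S,183,113,z))
E
```

```text
(array([ 0.15637736, -0.61542284,  0.07707624]), np.float64(0.021201828142829976)) (array([ 0.16128273, -0.66406089,  0.05633156]), np.float64(0.0535995780734462)) (array([ 0.17346352, -0.63517914,  0.0571198 ]), np.float64(0.023406024275640785))
0 [ 0.14002416 -0.66340875  0.        ] [ 0.08679425 -0.69978229  0.        ]
0.05 [ 0.15206441 -0.63954842  0.05      ] [ 0.14082883 -0.66027033  0.05      ]
0.1 [ 0.16410466 -0.61568808  0.1       ] [ 0.19486341 -0.62075837  0.1       ]
0.2 [ 0.18818517 -0.56796741  0.2       ] [ 0.30293257 -0.54173445  0.2       ]
0.3 [ 0.21226567 -0.52024674  0.3       ] [ 0.41100173 -0.46271052  0.3       ]
```

>>> apply_moves --series '[[[-33,-20,23],[0,0.01,0],1],[[-66,-40,46],[0,0.02,0],1],[[-99,-40,70],[0,0.03,0],1],[[-132,-40,93],[0,0.04,0],1],[[-165,-40,117],[0,0.05,0],1],[[-200,-40,141],[0,0.06,0],1],[[-235,-40,166],[0,0.07,0],1],[[-270,-40,191],[0,0.08,0],1],[[-305,-30,216],[0,0.09,0],1],[[-340,-20,241],[0,0.1,0],1],[[-376,-10,266],[0,0.11,0],1],[[-412,0,291],[0,0.12,0],1],[[-448,10,317],[0,0.13,0],1],[[-484,20,342],[0,0.133,0],1],[[-520,30,368],[0,0.133,0],1],[[-556,45,393],[0,0.133,0],1],[[-592,60,419],[0,0.133,0],1],[[-625,75,443],[0,0.133,0],1],[[-658,94,466],[0,0.133,0],1],[[-658,94,466],[0,0.133,0],1]]'

```text
time: 2.1
position: [0.4378, 0.1614, 0.1467]
tool_rot: [0.56, -0.434, 0.432, -0.558]
ft_force: [1.2, -0.3, -0.4]
gripper_width: 0.093
```

```bash
cat > st.py <<'E'
from h import *
from scipy.spatial.transform import Rotation as R
import sys
o=arm.get_obs();Rt=R.from_quat(o['tool_rot']).as_matrix()
print('t',o['time'],'p',o['position'].round(4),'w',round(o['gripper_width'],4),'F',o['ft_force'].round(1),'zyaw',np.degrees(np.arctan2(Rt[1,2],Rt[0,2])).round(2),'down',Rt[:,1].round(3))
E
python3 st.py
```

```text
t 2.1 p [0.4378 0.1614 0.1467] w 0.093 F [ 1.2 -0.3 -0.4] zyaw 14.52 down [-0.004 -0.001 -1.   ]
```

>>> apply_moves --series '[[[0,20,0],[0,0,0],0.2],[[0,45,0],[0,0,0],0.0],[[0,70,0],[0,0,0],0.0],[[0,90,0],[0,0,0],0.0],[[0,105,0],[0,0,0],0.0],[[0,112,0],[0,0,0],0.0],[[0,112,0],[0,0,0],0.0],[[0,112,0],[0,0,0],0.0]]' --newtons 15

```text
time: 2.9
position: [0.439, 0.1583, 0.0385]
tool_rot: [-0.558, 0.434, -0.434, 0.559]
ft_force: [-0.2, -0.3, -0.0]
gripper_width: 0.0466
```

```bash
python3 st.py; python3 - <<'E'
from h import *
for n,b in(('scene',(360,200,460,330)),):
    c=shot(n,n+'1');x0,y0,x1,y1=b;im=cv2.cvtColor(c['pixels'][y0:y1,x0:x1],cv2.COLOR_RGB2BGR)
    cv2.imwrite('pics/s1z.png',cv2.resize(im,None,fx=4.5,fy=4.5,interpolation=cv2.INTER_CUBIC))
E
```

```text
t 2.9 p [0.439  0.1583 0.0385] w 0.0466 F [-0.2 -0.3 -0. ] zyaw 14.3 down [ 0.001  0.    -1.   ]
```

View pics/s1z.png

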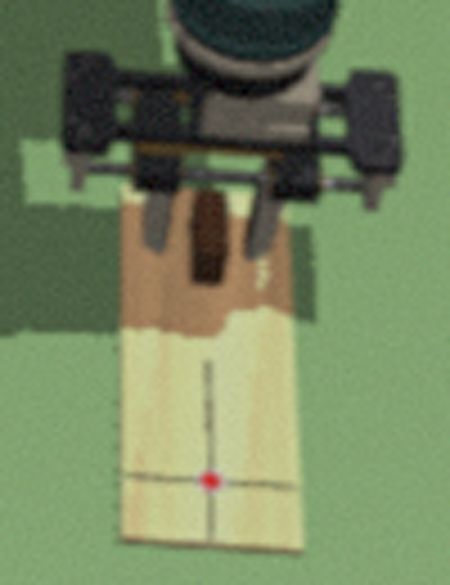

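The fingers straddle the bar on both sides, with the red mark at crop (210,480). I'll close on it now.

>>> apply_moves --series '[[[0,0,0],[0,0,0],-1],[[0,0,0],[0,0,0],-1],[[0,0,0],[0,0,0],-1],[[0,0,0],[0,0,0],-1],[[0,0,0],[0,0,0],-1],[[0,0,0],[0,0,0],-1]]' --newtons 15

```text
time: 3.55
position: [0.4387, 0.1584, 0.0378]
tool_rot: [-0.558, 0.434, -0.434, 0.559]
ft_force: [-0.9, 2.1, 3.8]
gripper_width: 0.02
```

```bash
cat > mk.py <<'E'
from h import *
import sys
tag=sys.argv[1]
for n in('scene','top'):
    c=shot(n,n+tag);h=cv2.cvtColor(c['pixels'],cv2.COLOR_RGB2HSV)
    m=((h[...,0]<8)|(h[...,0]>172))&(h[...,1]>110)&(h[...,2]>70)
    nn,l,s,ce=cv2.connectedComponentsWithStats(m.astype(np.uint8))
    for i in range(1,nn):
        if 3<=s[i,4]<40:
            p=onz(c,*ce[i],.006)
            if .3<p[0]<.75 and -.3<p[1]<.3: print(n,ce[i].round(2),s[i,4],p.round(4))
E
python3 st.py;python3 mk.py 2
```

```text
t 3.55 p [0.4387 0.1584 0.0378] w 0.02 F [-0.9  2.1  3.8] zyaw 14.32 down [ 0.  0. -1.]
scene [406.45 306.36] 11 [0.5921 0.1996 0.006 ]
top [245.09 235.64] 11 [0.5944 0.201  0.006 ]
```

>>> apply_moves --series '[[[12,0,-3],[0,0,0],-1],[[36,0,-9],[0,0,0],-1],[[60,0,-15],[0,0,0],-1],[[84,0,-21],[0,0,0],-1],[[108,0,-28],[0,0,0],-1],[[132,0,-34],[0,0,0],-1],[[156,0,-40],[0,0,0],-1],[[180,0,-46],[0,0,0],-1],[[200,0,-51],[0,0,0],-1],[[218,0,-56],[0,0,0],-1],[[240,0,-52],[0,0,0],-1],[[262,0,-49],[0,0,0],-1],[[284,0,-45],[0,0,0],-1],[[304,0,-42],[0,0,0],-1],[[320,0,-39],[0,0,0],-1],[[330,0,-38],[0,0,0],-1],[[330,0,-38],[0,0,0],-1],[[330,0,-38],[0,0,0],-1]]'

```text
time: 5.45
position: [0.4833, -0.1714, 0.0378]
tool_rot: [0.558, -0.434, 0.434, -0.558]
ft_force: [1.0, -3.4, 5.0]
gripper_width: 0.0199
```

```bash
python3 st.py;python3 mk.py 3; python3 - <<'E'
from h import *
for t,b in(('scene3',(230,230,330,310)),('top3',(310,170,420,260))):
    c=load(t);x0,y0,x1,y1=b;im=cv2.cvtColor(c['pixels'][y0:y1,x0:x1],cv2.COLOR_RGB2BGR)
    cv2.imwrite(f'pics/{t}z.png',cv2.resize(im,None,fx=7,fy=6.6 if 0 else 7,interpolation=cv2.INTER_CUBIC)[:600])
E
```

```text
t 5.45 p [ 0.4833 -0.1714  0.0378] w 0.0199 F [ 1.  -3.4  5. ] zyaw 14.27 down [ 0.    -0.001 -1.   ]
scene [276.36 284.09] 11 [ 0.6374 -0.1341  0.006 ]
```

View pics/scene3z.png

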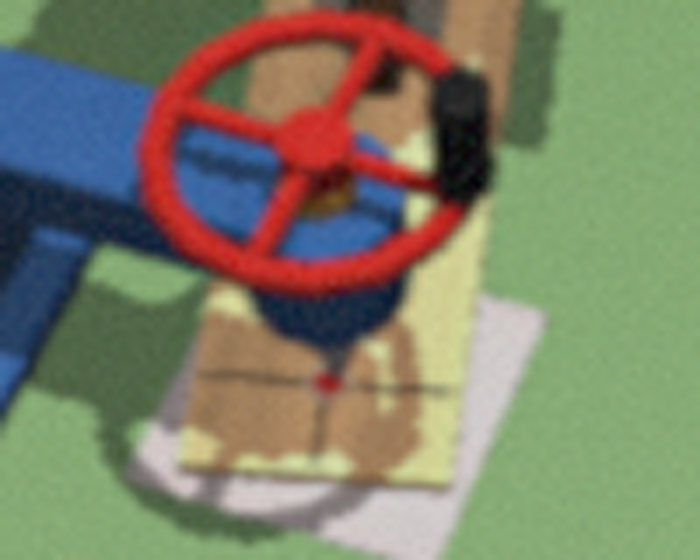

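View pics/top3z.png

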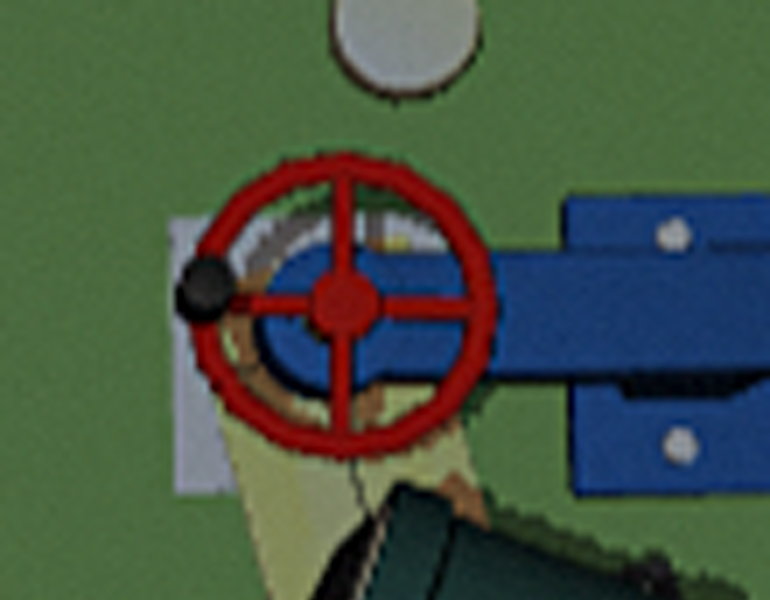

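```bash
python3 - <<'E'
from h import *
ims=[]
for t in('scene0','scene3'):
    c=load(t);im=cv2.cvtColor(c['pixels'][274:292,266:290],cv2.COLOR_RGB2BGR)
    im=cv2.convertScaleAbs(im,alpha=1.5)
    ims.append(cv2.resize(im,None,fx=16,fy=16,interpolation=cv2.INTER_NEAREST))
cv2.imwrite('pics/tipcmp.png',np.hstack(ims))
c=load('scene0');print(c['pixels'][276:288,272:284].sum(2))
c=load('scene3');p=c['pixels'][280:289,271:283].astype(int);print(p[...,0]-p[...,1])
E
```

```text
[[100 114 114 129 112 138 118 119 114 113 119 128]
 [112 131 110 110 114 125 132 109 111 166 163 200]
 [181 149 125 106 116 112 120 116 195 305 341 331]
 [288 248 190 156 149 164 141 161 281 452 508 472]
 [358 336 292 235 193 197 174 192 317 485 577 550]
 [357 361 342 299 241 189 189 232 318 416 514 553]
 [353 357 345 346 276 213 195 250 316 364 391 433]
 [342 353 360 352 308 257 250 318 352 355 350 383]
 [352 346 355 347 347 333 341 343 349 359 344 388]
 [357 345 360 357 349 348 350 347 353 352 338 390]
 [352 344 354 357 357 357 344 356 360 346 345 369]
 [354 341 342 346 351 359 359 354 358 357 346 382]]
[[ 37  36  32  28  16   8   1   1   6  23  31  22]
 [ 36  35  36  35  24  11   2   3  16  32  39  39]
 [ 35  36  33  30  26  20  11   9  22  33  38  41]
 [ 34  32  31  38  54  62  46  30  26  32  38  37]
 [ 23  22  24  48  82 105  92  65  35  26  31  31]
 [ 32  31  28  39  64  90  88  62  38  24  27  30]
 [ 35  34  31  32  34  51  49  39  33  33  34  37]
 [ 37  36  37  31  26  29  33  35  37  34  37  35]
 [ 35  35  39  34  27  24  34  38  37  34  38  34]]
```

View pics/tipcmp.png

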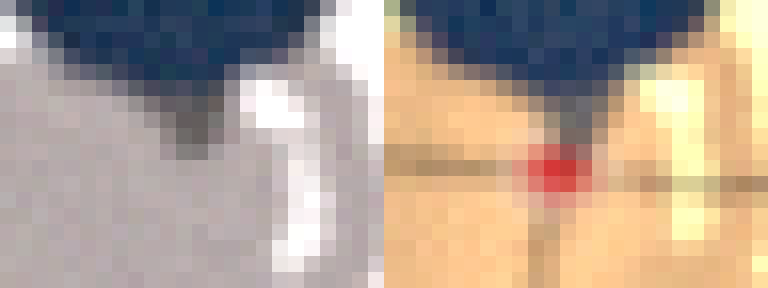

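```bash
python3 - <<'E'
from h import *
c=load('scene3')
p=c['pixels'][280:289,271:283].astype(float);w=np.clip(p[...,0]-p[...,1]-42,0,None);r,q=np.mgrid[280:289,271:283]
u=(w*q).sum()/w.sum(),(w*r).sum()/w.sum();print(u,onz(c,*u,.006))
for v in(282.2,282.8,283.3):print(onz(c,277.6,v,.016))
E
```

```text
(np.float64(276.2891891891892), np.float64(284.35675675675674)) [ 0.63824887 -0.13399748  0.006     ]
[ 0.63712598 -0.13018471  0.016     ]
[ 0.63886258 -0.12947961  0.016     ]
[ 0.64030756 -0.12889291  0.016     ]
```

>>> apply_moves --series '[[[-2,0,1],[0,0,0],-1],[[-3.5,0,1.5],[0,0,0],-1],[[-3.5,0,1.5],[0,0,0],-1],[[-3.5,0,1.5],[0,0,0],-1],[[-3.5,0,1.5],[0,0,0],-1]]'

```text
time: 6.05
position: [0.4839, -0.1666, 0.0378]
tool_rot: [-0.558, 0.434, -0.434, 0.559]
ft_force: [-0.7, -0.3, 5.4]
gripper_width: 0.0199
```

```bash
cat > m2.py <<'E'
from h import *
import sys
c=shot('scene','scene'+sys.argv[1])
r,q=np.mgrid[278:292,268:288]
p=c['pixels'][278:292,268:288].astype(float);w=np.clip(p[...,0]-p[...,1]-42,0,None)
u=(w*q).sum()/w.sum(),(w*r).sum()/w.sum();print(u,onz(c,*u,.006));print(w.astype(int))
im=cv2.cvtColor(c['pixels'][274:292,266:290],cv2.COLOR_RGB2BGR)
cv2.imwrite(f'pics/m{sys.argv[1]}.png',cv2.resize(cv2.convertScaleAbs(im,alpha=1.5),None,fx=20,fy=20,interpolation=cv2.INTER_NEAREST))
E
python3 st.py; python3 m2.py 4
```

```text
t 6.05 p [ 0.4839 -0.1666  0.0378] w 0.0199 F [-0.7 -0.3  5.4] zyaw 14.34 down [ 0. -0. -1.]
(np.float64(278.13978494623655), np.float64(284.9220430107527)) [ 0.63830742 -0.12882696  0.006     ]
[[ 0  0  0  0  0  0  0  0  0  0  0  0  0  0  0  0  0  0  0  0]
 [ 0  0  0  0  0  0  0  0  0  0  0  0  0  0  0  0  0  0  0  0]
 [ 0  0  0  0  0  0  0  0  0  0  0  0  0  0  0  0  0  0  0  0]
 [ 0  0  0  0  0  0  0  0  0  0  0  0  0  0  0  0  0  0  0  0]
 [ 0  0  0  0  0  0  0  0  0  0  0  0  0  0  0  0  0  0  0  0]
 [ 0  0  0  0  0  0  0  0  0  0  0  0  0  0  0  0  0  0  0  0]
 [ 0  0  0  0  0  0  0  0  0 23 45 36  9  0  0  0  0  0  0  0]
 [ 0  0  0  0  0  0  0  0  0 45 71 48 11  0  0  0  0  0  0  0]
 [ 0  0  0  0  0  0  0  0  0 23 42 19  0  0  0  0  0  0  0  0]
 [ 0  0  0  0  0  0  0  0  0  0  0  0  0  0  0  0  0  0  0  0]
 [ 0  0  0  0  0  0  0  0  0  0  0  0  0  0  0  0  0  0  0  0]
 [ 0  0  0  0  0  0  0  0  0  0  0  0  0  0  0  0  0  0  0  0]
 [ 0  0  0  0  0  0  0  0  0  0  0  0  0  0  0  0  0  0  0  0]
 [ 0  0  0  0  0  0  0  0  0  0  0  0  0  0  0  0  0  0  0  0]]
```

View pics/m4.png

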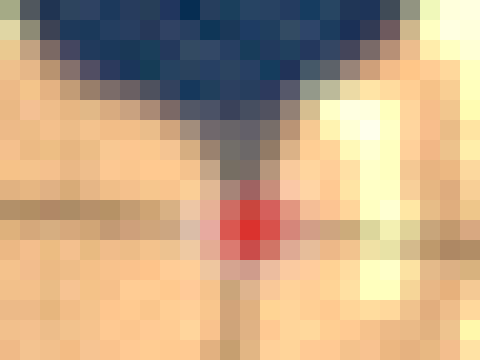

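The mark is now within about 1 mm of the tip axis. Next: release the bar, rise, and go over to the crank.

>>> apply_moves --series '[[[0,0,0],[0,0,0],0],[[0,0,0],[0,0,0],0],[[0,0,0],[0,0,0],0],[[0,0,0],[0,0,0],0],[[0,-15,0],[0,0,0],0],[[0,-50,0],[0,0,0],0],[[0,-90,0],[0,0,0],0],[[0,-135,0],[0,0,0],0],[[0,-180,0],[0,0,0],0],[[0,-222,0],[0,0,0],0],[[-8,-225,26],[0,0,0],0.2],[[-18,-225,62],[0,0,0],0.2],[[-29,-225,98],[0,0,0],0.2],[[-40,-225,135],[0,0,0],0.2],[[-48,-225,160],[0,0,0],0.2],[[-52,-225,174],[0,0,0],0.2],[[-52,-225,174],[0,0,0],0.2],[[-52,-225,174],[0,0,0],0.2]]'

```text
time: 7.9
position: [0.6391, -0.0741, 0.2631]
tool_rot: [0.558, -0.434, 0.434, -0.558]
ft_force: [-0.2, 0.5, -0.2]
gripper_width: 0.0556
```

```bash
python3 st.py; python3 - <<'E'
from h import *
c=shot('scene','scene5');x0,y0,x1,y1=(220,130,360,310);im=cv2.cvtColor(c['pixels'][y0:y1,x0:x1],cv2.COLOR_RGB2BGR)
cv2.imwrite('pics/s5z.png',cv2.resize(im,None,fx=3.3,fy=3.3,interpolation=cv2.INTER_CUBIC))
E
python3 m2.py 5b | head -1
```

```text
t 7.9 p [ 0.6391 -0.0741  0.2631] w 0.0556 F [-0.2  0.5 -0.2] zyaw 14.31 down [-0. -0. -1.]
(np.float64(278.1510416666667), np.float64(284.9244791666667)) [ 0.63830487 -0.12879671  0.006     ]
```

View pics/s5z.png

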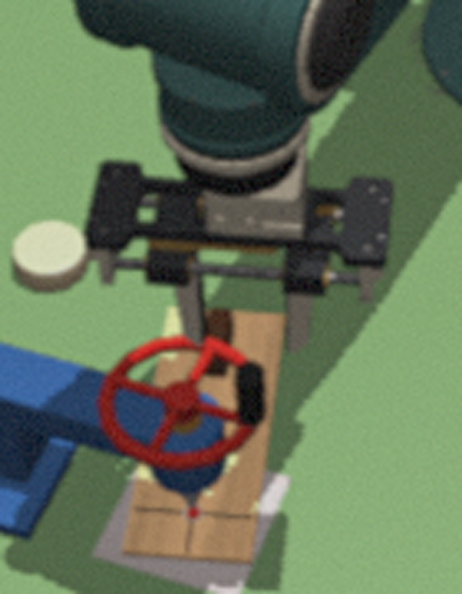

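The mark hasn't moved, and the fingers are above and either side of the crank. I'll descend and grip.

>>> apply_moves --series '[[[0,20,0],[0,0,0],0.2],[[0,45,0],[0,0,0],0.2],[[0,65,0],[0,0,0],0.2],[[0,73,0],[0,0,0],0.2],[[0,73,0],[0,0,0],0.2],[[0,73,0],[0,0,0],-1],[[0,73,0],[0,0,0],-1],[[0,73,0],[0,0,0],-1],[[0,73,0],[0,0,0],-1],[[0,73,0],[0,0,0],-1],[[0,73,0],[0,0,0],-1]]' --newtons 20

```text
time: 9.1
position: [0.6398, -0.0733, 0.19]
tool_rot: [-0.558, 0.434, -0.434, 0.559]
ft_force: [-0.4, 4.1, 3.0]
gripper_width: 0.0217
```

```bash
python3 st.py; python3 m2.py 6 | head -1; python3 - <<'E'
from h import *
c=load('scene6');x0,y0,x1,y1=(220,130,360,310);im=cv2.cvtColor(c['pixels'][y0:y1,x0:x1],cv2.COLOR_RGB2BGR)
cv2.imwrite('pics/s6z.png',cv2.resize(im,None,fx=3.3,fy=3.3,interpolation=cv2.INTER_CUBIC))
E
```

```text
t 9.1 p [ 0.6398 -0.0733  0.19  ] w 0.0217 F [-0.4  4.1  3. ] zyaw 14.33 down [ 0.     0.001 -1.   ]
(np.float64(278.14357682619647), np.float64(284.90931989924434)) [ 0.63826728 -0.12883269  0.006     ]
```

View pics/s6z.png

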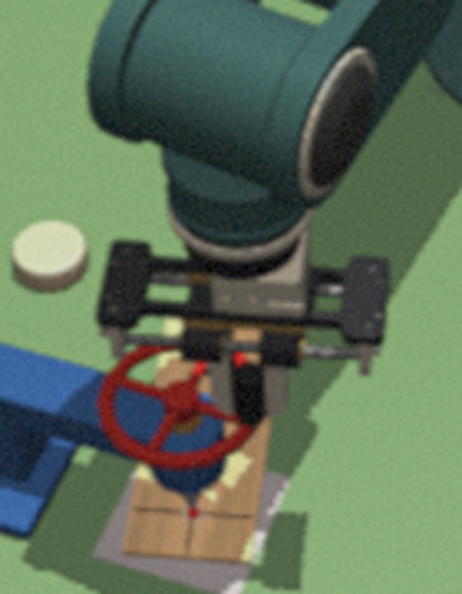

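```bash
cat > circ.py <<'E'
import numpy as np,sys
# start world angle phi0 deg, sweep list
def tab(psi0,ths,r=55):
    for th in ths:
        p=np.radians(psi0+th);print(th,[round(-r*np.sin(p)+r*np.sin(np.radians(psi0)),1),0,round(r*np.cos(p)-r*np.cos(np.radians(psi0)),1)])
if __name__=='__main__':
    a=list(map(float,sys.argv[1:5]));tab(a[0],np.arange(a[1],a[2]+(1e-6 if a[3]>0 else -1e-6),a[3]))
E
python3 circ.py 74.2 -15 -360 -15
```

```text
-15.0 [np.float64(5.7), 0, np.float64(13.2)]
-30.0 [np.float64(14.6), 0, np.float64(24.5)]
-45.0 [np.float64(26.1), 0, np.float64(33.0)]
-60.0 [np.float64(39.4), 0, np.float64(38.3)]
-75.0 [np.float64(53.7), 0, np.float64(40.0)]
-90.0 [np.float64(67.9), 0, np.float64(37.9)]
-105.0 [np.float64(81.1), 0, np.float64(32.3)]
-120.0 [np.float64(92.4), 0, np.float64(23.4)]
-135.0 [np.float64(100.9), 0, np.float64(11.9)]
-150.0 [np.float64(106.2), 0, np.float64(-1.5)]
-165.0 [np.float64(107.9), 0, np.float64(-15.7)]
-180.0 [np.float64(105.8), 0, np.float64(-30.0)]
-195.0 [np.float64(100.2), 0, np.float64(-43.1)]
-210.0 [np.float64(91.3), 0, np.float64(-54.4)]
-225.0 [np.float64(79.8), 0, np.float64(-63.0)]
-240.0 [np.float64(66.4), 0, np.float64(-68.3)]
-255.0 [np.float64(52.2), 0, np.float64(-70.0)]
-270.0 [np.float64(37.9), 0, np.float64(-67.9)]
-285.0 [np.float64(24.8), 0, np.float64(-62.2)]
-300.0 [np.float64(13.5), 0, np.float64(-53.3)]
-315.0 [np.float64(4.9), 0, np.float64(-41.8)]
-330.0 [np.float64(-0.4), 0, np.float64(-28.5)]
-345.0 [np.float64(-2.1), 0, np.float64(-14.2)]
-360.0 [np.float64(0.0), 0, np.float64(0.0)]
```

>>> apply_moves --series '[[[2,0,6],[0,0,0],-1],[[6,0,13],[0,0,0],-1],[[10,0,19],[0,0,0],-1],[[15,0,25],[0,0,0],-1],[[26,0,33],[0,0,0],-1],[[39,0,38],[0,0,0],-1],[[54,0,40],[0,0,0],-1],[[54,0,40],[0,0,0],-1],[[54,0,40],[0,0,0],-1],[[54,0,40],[0,0,0],-1]]' --newtons 20

```text
time: 10.15
position: [0.6918, -0.1176, 0.1899]
tool_rot: [0.559, -0.434, 0.434, -0.558]
ft_force: [-6.6, -3.0, 6.4]
gripper_width: 0.0213
```

```bash
python3 st.py; python3 m2.py 7 | head -1; python3 - <<'E'
from h import *
c=load('scene7');x0,y0,x1,y1=(220,130,360,310);im=cv2.cvtColor(c['pixels'][y0:y1,x0:x1],cv2.COLOR_RGB2BGR)
cv2.imwrite('pics/s7z.png',cv2.resize(im,None,fx=3.3,fy=3.3,interpolation=cv2.INTER_CUBIC))
E
```

```text
t 10.15 p [ 0.6918 -0.1176  0.1899] w 0.0213 F [-6.6 -3.   6.4] zyaw 14.25 down [-0.001 -0.001 -1.   ]
(np.float64(278.15748031496065), np.float64(284.9685039370079)) [ 0.63842704 -0.1287293   0.006     ]
```

View pics/s7z.png

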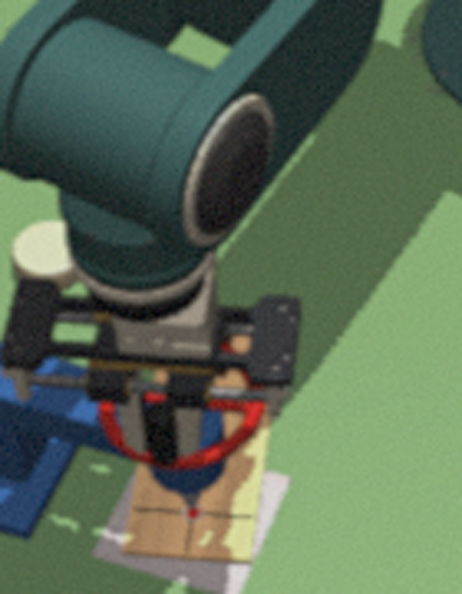

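```bash
python3 circ.py -0.8 -7.5 -30 -7.5
```

```text
-7.5 [np.float64(7.2), 0, np.float64(-0.6)]
-15.0 [np.float64(14.2), 0, np.float64(-2.1)]
-22.5 [np.float64(21.0), 0, np.float64(-4.5)]
-30.0 [np.float64(27.4), 0, np.float64(-7.8)]
```

>>> apply_moves --series '[[[7,0,-0.5],[0,0,0],-1],[[14,0,-2],[0,0,0],-1],[[20,0,-4],[0,0,0],-1],[[20,0,-4],[0,0,0],-1],[[20,0,-4],[0,0,0],-1]]'

```text
time: 10.7
position: [0.6922, -0.1376, 0.1898]
tool_rot: [0.559, -0.435, 0.433, -0.557]
ft_force: [-13.7, 0.7, 9.3]
gripper_width: 0.0215
```

```bash
python3 st.py; python3 m2.py 8 | head -1; python3 circ.py -22.3 -15 -345 -15
```

```text
t 10.7 p [ 0.6922 -0.1376  0.1898] w 0.0215 F [-13.7   0.7   9.3] zyaw 14.26 down [-0.003 -0.001 -1.   ]
(np.float64(278.1550802139037), np.float64(284.99732620320856)) [ 0.63851267 -0.12870126  0.006     ]
-15.0 [np.float64(12.5), 0, np.float64(-7.1)]
-30.0 [np.float64(22.6), 0, np.float64(-17.3)]
-45.0 [np.float64(29.9), 0, np.float64(-29.7)]
-60.0 [np.float64(33.6), 0, np.float64(-43.5)]
-75.0 [np.float64(33.7), 0, np.float64(-57.9)]
-90.0 [np.float64(30.0), 0, np.float64(-71.8)]
-105.0 [np.float64(22.9), 0, np.float64(-84.2)]
-120.0 [np.float64(12.8), 0, np.float64(-94.4)]
-135.0 [np.float64(0.4), 0, np.float64(-101.6)]
-150.0 [np.float64(-13.5), 0, np.float64(-105.4)]
-165.0 [np.float64(-27.9), 0, np.float64(-105.4)]
-180.0 [np.float64(-41.7), 0, np.float64(-101.8)]
-195.0 [np.float64(-54.2), 0, np.float64(-94.6)]
-210.0 [np.float64(-64.4), 0, np.float64(-84.5)]
-225.0 [np.float64(-71.6), 0, np.float64(-72.1)]
-240.0 [np.float64(-75.4), 0, np.float64(-58.3)]
-255.0 [np.float64(-75.4), 0, np.float64(-43.9)]
-270.0 [np.float64(-71.8), 0, np.float64(-30.0)]
-285.0 [np.float64(-64.6), 0, np.float64(-17.6)]
-300.0 [np.float64(-54.5), 0, np.float64(-7.4)]
-315.0 [np.float64(-42.1), 0, np.float64(-0.1)]
-330.0 [np.float64(-28.2), 0, np.float64(3.6)]
-345.0 [np.float64(-13.9), 0, np.float64(3.7)]
```

>>> apply_moves --series '[[[12,-0.3,-7.5],[0,0,0],-1],[[22.5,-0.5,-18],[0,0,0],-1],[[30,-0.5,-30.5],[0,0,0],-1],[[33.5,-0.5,-44.5],[0,0,0],-1],[[33.5,-0.5,-59],[0,0,0],-1],[[30,-0.5,-73],[0,0,0],-1],[[23,-0.5,-85],[0,0,0],-1],[[13,-0.5,-95.5],[0,0,0],-1],[[0.5,-0.5,-102.5],[0,0,0],-1],[[-13.5,-0.5,-106.5],[0,0,0],-1],[[-28,-0.5,-106.5],[0,0,0],-1],[[-41.5,-0.5,-103],[0,0,0],-1],[[-54,-0.5,-95.5],[0,0,0],-1],[[-64.5,-0.5,-85.5],[0,0,0],-1],[[-71.5,-0.5,-73],[0,0,0],-1],[[-75.5,-0.5,-59.5],[0,0,0],-1],[[-75.5,-0.5,-45],[0,0,0],-1],[[-72,-0.5,-31],[0,0,0],-1],[[-72,-0.5,-31],[0,0,0],-1],[[-72,-0.5,-31],[0,0,0],-1]]'

```text
time: 12.75
position: [0.6457, -0.074, 0.19]
tool_rot: [-0.558, 0.434, -0.434, 0.559]
ft_force: [2.5, 5.4, 2.1]
gripper_width: 0.0215
```

```bash
python3 st.py; python3 m2.py 9 | head -1;  python3 - <<'E'
from h import *
p=arm.get_obs()['position'];d=p[:2]-[.6378,-.1295];print(np.hypot(*d),np.degrees(np.arctan2(d[1],d[0])))
c=load('scene9');x0,y0,x1,y1=(220,130,360,310);im=cv2.cvtColor(c['pixels'][y0:y1,x0:x1],cv2.COLOR_RGB2BGR)
cv2.imwrite('pics/s9z.png',cv2.resize(im,None,fx=3.3,fy=3.3,interpolation=cv2.INTER_CUBIC))
E
```

```text
t 12.75 p [ 0.6457 -0.074   0.19  ] w 0.0215 F [2.5 5.4 2.1] zyaw 14.33 down [ 0.001  0.001 -1.   ]
(np.float64(278.39130434782606), np.float64(285.463768115942)) [ 0.63966266 -0.12757918  0.006     ]
0.05606437013624455 82.24645830878029
```

View pics/s9z.png

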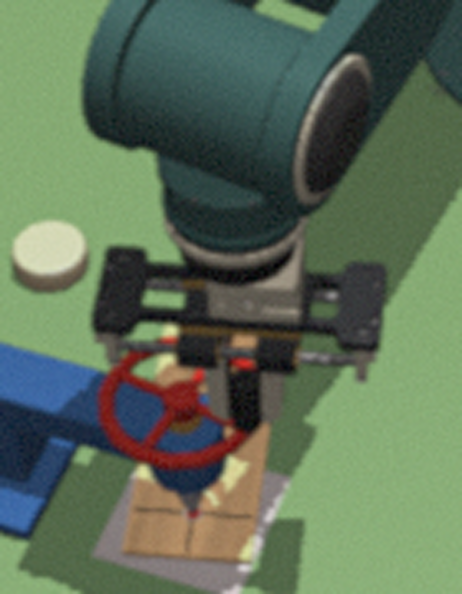

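```bash
python3 circ.py 68 -12 -84 -6
```

```text
-12.0 [np.float64(5.4), 0, np.float64(10.2)]
-18.0 [np.float64(8.9), 0, np.float64(14.7)]
-24.0 [np.float64(12.8), 0, np.float64(19.0)]
-30.0 [np.float64(17.1), 0, np.float64(22.7)]
-36.0 [np.float64(21.8), 0, np.float64(26.0)]
-42.0 [np.float64(26.9), 0, np.float64(28.8)]
-48.0 [np.float64(32.2), 0, np.float64(31.1)]
-54.0 [np.float64(37.7), 0, np.float64(32.8)]
-60.0 [np.float64(43.3), 0, np.float64(33.9)]
-66.0 [np.float64(49.1), 0, np.float64(34.4)]
-72.0 [np.float64(54.8), 0, np.float64(34.3)]
-78.0 [np.float64(60.5), 0, np.float64(33.6)]
-84.0 [np.float64(66.2), 0, np.float64(32.3)]
```

>>> apply_moves --series '[[[2,0,5],[0,0,0],-1],[[5.5,0,10],[0,0,0],-1],[[9,0,14.5],[0,0,0],-1],[[13,0,19],[0,0,0],-1],[[17,0,22.5],[0,0,0],-1],[[22,0,26],[0,0,0],-1],[[27,0,28.5],[0,0,0],-1],[[32,0,31],[0,0,0],-1],[[37.5,0,32.5],[0,0,0],-1],[[43.5,0,33.5],[0,0,0],-1],[[49,0,34],[0,0,0],-1],[[55,0,34],[0,0,0],-1],[[55,0,34],[0,0,0],-1]]'

```text
time: 14.1
position: [0.6917, -0.1202, 0.1901]
tool_rot: [0.558, -0.434, 0.434, -0.558]
ft_force: [4.1, -1.0, -1.5]
gripper_width: 0.0214
```

```bash
cat > ph.py <<'E'
from h import *
o=arm.get_obs();p=o['position'];d=p[:2]-[.6378,-.1295];print('r',np.hypot(*d).round(4),'phi',np.degrees(np.arctan2(d[1],d[0])).round(2))
E
python3 st.py;python3 ph.py
```

```text
t 14.1 p [ 0.6917 -0.1202  0.1901] w 0.0214 F [ 4.1 -1.  -1.5] zyaw 14.27 down [ 0.    -0.001 -1.   ]
r 0.0547 phi 9.73
```

>>> apply_moves --series '[[[3,0,-0.3],[0,0,0],-1],[[5.5,0,-0.7],[0,0,0],-1],[[7.5,0,-1],[0,0,0],-1],[[9,0,-1.3],[0,0,0],-1],[[10,0,-1.6],[0,0,0],-1],[[10,0,-1.6],[0,0,0],-1]]'

```text
time: 14.7
position: [0.6924, -0.1284, 0.1901]
tool_rot: [-0.558, 0.434, -0.433, 0.559]
ft_force: [1.5, 9.7, -1.2]
gripper_width: 0.0215
```

```bash
python3 st.py;python3 ph.py
```

```text
t 14.7 p [ 0.6924 -0.1284  0.1901] w 0.0215 F [ 1.5  9.7 -1.2] zyaw 14.35 down [-0.001  0.002 -1.   ]
r 0.0546 phi 1.17
```

>>> apply_moves --series '[[[0.7,0,-0.1],[0,0,0],-1],[[1.4,0,-0.2],[0,0,0],-1],[[1.4,0,-0.2],[0,0,0],-1],[[1.4,0,-0.2],[0,0,0],-1]]'

```text
time: 15.1
position: [0.6925, -0.1286, 0.19]
tool_rot: [-0.558, 0.434, -0.432, 0.56]
ft_force: [0.2, 17.8, -0.1]
gripper_width: 0.0216
```

```bash
python3 st.py;python3 ph.py;  python3 m2.py 10 | head -1; python3 - <<'E'
from h import *
c=load('scene10');x0,y0,x1,y1=(220,190,340,310);im=cv2.cvtColor(c['pixels'][y0:y1,x0:x1],cv2.COLOR_RGB2BGR)
cv2.imwrite('pics/s10z.png',cv2.resize(im,None,fx=4.9,fy=4.9,interpolation=cv2.INTER_CUBIC))
E
```

```text
t 15.1 p [ 0.6925 -0.1286  0.19  ] w 0.0216 F [ 0.2 17.8 -0.1] zyaw 14.4 down [-0.001  0.004 -1.   ]
r 0.0547 phi 0.94
(np.float64(278.29545454545456), np.float64(285.6931818181818)) [ 0.64040867 -0.12754312  0.006     ]
```

View pics/s10z.png

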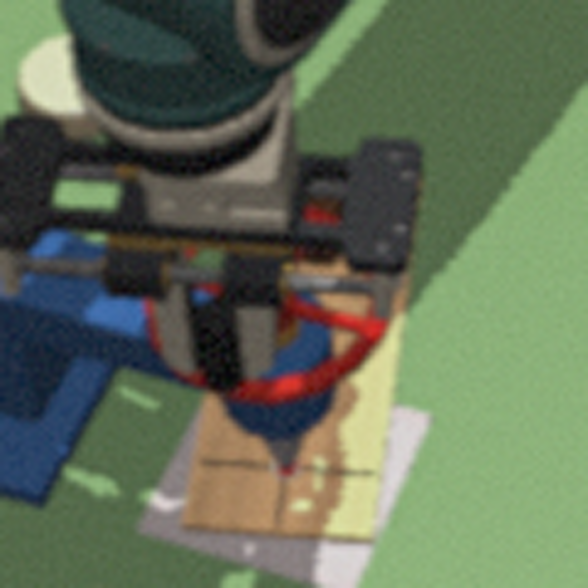

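```bash
sed -i 's/r=55/r=54.7/' circ.py; python3 circ.py -14 15 285 15 | sed 's/np.float64//g'
```

```text
15.0 [(-14.2), 0, (1.6)]
30.0 [(-28.3), 0, (-0.5)]
45.0 [(-41.4), 0, (-6.2)]
60.0 [(-52.6), 0, (-15.1)]
75.0 [(-61.1), 0, (-26.6)]
90.0 [(-66.3), 0, (-39.8)]
105.0 [(-67.9), 0, (-54.0)]
120.0 [(-65.8), 0, (-68.2)]
135.0 [(-60.1), 0, (-81.2)]
150.0 [(-51.2), 0, (-92.4)]
165.0 [(-39.8), 0, (-100.9)]
180.0 [(-26.5), 0, (-106.2)]
195.0 [(-12.3), 0, (-107.8)]
210.0 [(1.8), 0, (-105.7)]
225.0 [(14.9), 0, (-100.0)]
240.0 [(26.1), 0, (-91.1)]
255.0 [(34.6), 0, (-79.6)]
270.0 [(39.8), 0, (-66.3)]
285.0 [(41.5), 0, (-52.1)]
```

>>> apply_moves --series '[[[-7,0,1],[0,0,0],-1],[[-14,0,1.5],[0,0,0],-1],[[-28.5,0,-0.5],[0,0,0],-1],[[-41.5,0,-6],[0,0,0],-1],[[-52.5,0,-15],[0,0,0],-1],[[-61,0,-26.5],[0,0,0],-1],[[-66.5,0,-40],[0,0,0],-1],[[-68,0,-54],[0,0,0],-1],[[-66,0,-68],[0,0,0],-1],[[-60,0,-81],[0,0,0],-1],[[-51,0,-92.5],[0,0,0],-1],[[-40,0,-101],[0,0,0],-1],[[-26.5,0,-106],[0,0,0],-1],[[-12.5,0,-108],[0,0,0],-1],[[2,0,-105.5],[0,0,0],-1],[[15,0,-100],[0,0,0],-1],[[26,0,-91],[0,0,0],-1],[[34.5,0,-79.5],[0,0,0],-1],[[40,0,-66.5],[0,0,0],-1],[[40,0,-66.5],[0,0,0],-1]]'

```text
time: 17.15
position: [0.6396, -0.1839, 0.19]
tool_rot: [-0.557, 0.435, -0.432, 0.56]
ft_force: [0.9, 20.6, 1.9]
gripper_width: 0.0216
```

```bash
python3 st.py;python3 ph.py;  python3 m2.py 11 | head -1; python3 circ.py -104 15 285 15 | sed 's/np.float64//g'
```

```text
t 17.15 p [ 0.6396 -0.1839  0.19  ] w 0.0216 F [ 0.9 20.6  1.9] zyaw 14.41 down [-0.     0.005 -1.   ]
r 0.0545 phi -88.15
(np.float64(278.2265372168285), np.float64(285.12297734627833)) [ 0.63881592 -0.12837983  0.006     ]
15.0 [(1.6), 0, (14.2)]
30.0 [(-0.5), 0, (28.3)]
45.0 [(-6.2), 0, (41.4)]
60.0 [(-15.1), 0, (52.6)]
75.0 [(-26.6), 0, (61.1)]
90.0 [(-39.8), 0, (66.3)]
105.0 [(-54.0), 0, (67.9)]
120.0 [(-68.2), 0, (65.8)]
135.0 [(-81.2), 0, (60.1)]
150.0 [(-92.4), 0, (51.2)]
165.0 [(-100.9), 0, (39.8)]
180.0 [(-106.2), 0, (26.5)]
195.0 [(-107.8), 0, (12.3)]
210.0 [(-105.7), 0, (-1.8)]
225.0 [(-100.0), 0, (-14.9)]
240.0 [(-91.1), 0, (-26.1)]
255.0 [(-79.6), 0, (-34.6)]
270.0 [(-66.3), 0, (-39.8)]
285.0 [(-52.1), 0, (-41.5)]
```

>>> apply_moves --series '[[[-0.5,0,7.5],[0,0,0],-1],[[0.1,0,14.5],[0,0,0],-1],[[-2,0,28.5],[0,0,0],-1],[[-7.5,0,42],[0,0,0],-1],[[-16.5,0,53],[0,0,0],-1],[[-28,0,61.5],[0,0,0],-1],[[-41.5,0,66.5],[0,0,0],-1],[[-55.5,0,68.5],[0,0,0],-1],[[-69.5,0,66],[0,0,0],-1],[[-82.5,0,60.5],[0,0,0],-1],[[-94,0,51.5],[0,0,0],-1],[[-102.5,0,40],[0,0,0],-1],[[-107.5,0,27],[0,0,0],-1],[[-109.5,0,12.5],[0,0,0],-1],[[-107,0,-1.5],[0,0,0],-1],[[-101.5,0,-14.5],[0,0,0],-1],[[-92.5,0,-25.5],[0,0,0],-1],[[-81,0,-34],[0,0,0],-1],[[-68,0,-39.5],[0,0,0],-1],[[-68,0,-39.5],[0,0,0],-1]]'

```text
time: 19.2
position: [0.5824, -0.131, 0.19]
tool_rot: [0.558, -0.434, 0.434, -0.558]
ft_force: [-4.7, -2.1, -0.9]
gripper_width: 0.0216
```

```bash
python3 st.py;python3 ph.py;  python3 m2.py 12 | head -1; python3 circ.py 166 15 180 15 | sed 's/np.float64//g'
```

```text
t 19.2 p [ 0.5824 -0.131   0.19  ] w 0.0216 F [-4.7 -2.1 -0.9] zyaw 14.24 down [-0.    -0.001 -1.   ]
r 0.0554 phi -178.48
(np.float64(278.1520190023753), np.float64(284.80522565320666)) [ 0.63795812 -0.12893453  0.006     ]
15.0 [(14.2), 0, (-1.6)]
30.0 [(28.3), 0, (0.5)]
45.0 [(41.4), 0, (6.2)]
60.0 [(52.6), 0, (15.1)]
75.0 [(61.1), 0, (26.6)]
90.0 [(66.3), 0, (39.8)]
105.0 [(67.9), 0, (54.0)]
120.0 [(65.8), 0, (68.2)]
135.0 [(60.1), 0, (81.2)]
150.0 [(51.2), 0, (92.4)]
165.0 [(39.8), 0, (100.9)]
180.0 [(26.5), 0, (106.2)]
```

>>> apply_moves --series '[[[7,0,-1],[0,0,0],-1],[[14,0,-1.5],[0,0,0],-1],[[28,0,0.5],[0,0,0],-1],[[41,0,6.5],[0,0,0],-1],[[52,0,15.5],[0,0,0],-1],[[60.5,0,27],[0,0,0],-1],[[65.5,0,40],[0,0,0],-1],[[67,0,54.5],[0,0,0],-1],[[64.5,0,69],[0,0,0],-1],[[59,0,82],[0,0,0],-1],[[50,0,93],[0,0,0],-1],[[38,0,101.5],[0,0,0],-1],[[31,0,105],[0,0,0],-1],[[26.5,0,106.5],[0,0,0],-1],[[24.5,0,107],[0,0,0],-1],[[24.5,0,107],[0,0,0],-1],[[24.5,0,107],[0,0,0],-1],[[24.5,0,107],[0,0,0],-1]]'

```text
time: 21.05
position: [0.6924, -0.1261, 0.19]
tool_rot: [0.559, -0.434, 0.433, -0.558]
ft_force: [-9.1, 0.6, 1.7]
gripper_width: 0.0215
```

```bash
python3 st.py;python3 ph.py;  python3 m2.py 13 | head -1; python3 - <<'E'
from h import *
a=load('scene10')['pixels'][190:310,220:340];b=load('scene13')['pixels'][190:310,220:340]
im=cv2.cvtColor(np.hstack([a,b]),cv2.COLOR_RGB2BGR)
cv2.imwrite('pics/s13z.png',cv2.resize(im,None,fx=3.3,fy=3.3,interpolation=cv2.INTER_CUBIC))
c=shot('top','top13')
E
```

```text
t 21.05 p [ 0.6924 -0.1261  0.19  ] w 0.0215 F [-9.1  0.6  1.7] zyaw 14.34 down [-0.002  0.    -1.   ]
r 0.0547 phi 3.52
(np.float64(278.1333333333333), np.float64(284.84597701149426)) [ 0.6380923  -0.12893208  0.006     ]
```

View pics/s13z.png

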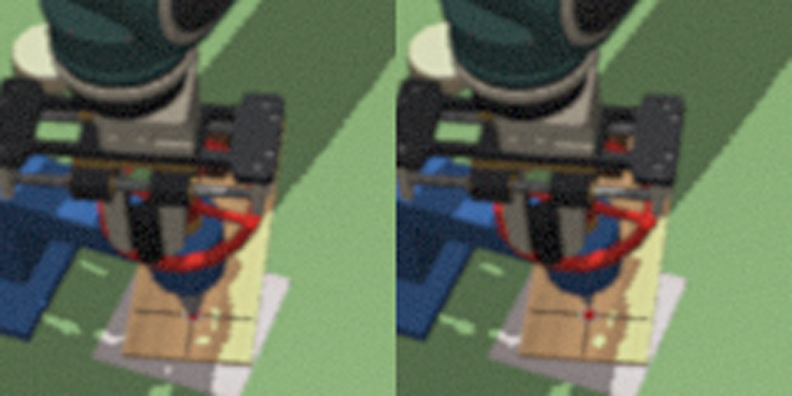

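View pics/scene13.png

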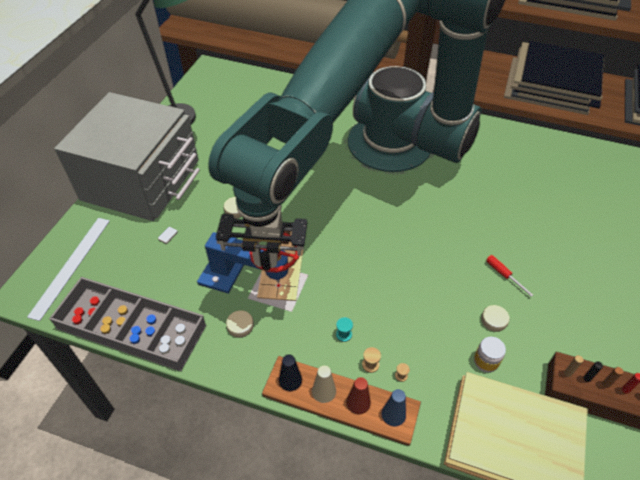

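The tip is up again over the spot, and nothing else has moved. The hand sits 2.5 mm (0.045 rad) past the stop position, so I'll trim that out.

>>> apply_moves --series '[[[1,0,-0.5],[0,0,0],-1],[[2,0,-1],[0,0,0],-1],[[2,0,-1],[0,0,0],-1],[[2,0,-1],[0,0,0],-1],[[2,0,-1],[0,0,0],-1],[[2,0,-1],[0,0,0],-1]]' --newtons 20

```text
time: 21.75
position: [0.6924, -0.1284, 0.19]
tool_rot: [0.559, -0.434, 0.433, -0.558]
ft_force: [-5.1, 0.4, -0.1]
gripper_width: 0.0213
```

```bash
python3 st.py;python3 ph.py;  python3 m2.py 14 | head -1; python3 - <<'E'
from h import *
a=load('scene14')['pixels'].astype(int);b=load('scene0')['pixels'].astype(int)
for n,(u,v) in dict(wa=(239,323),wc=(495,318),spool=(372,360),tin=(490,353),chalk=(168,235),awl=(510,275),wb=(235,207)).items():
    print(n,np.abs(a[v-14:v+14,u-14:u+14]-b[v-14:v+14,u-14:u+14]).mean().round(1))
E
```

```text
t 21.75 p [ 0.6924 -0.1284  0.19  ] w 0.0213 F [-5.1  0.4 -0.1] zyaw 14.34 down [-0.001  0.    -1.   ]
r 0.0546 phi 1.11
(np.float64(278.158371040724), np.float64(284.81900452488685)) [ 0.63799266 -0.12890287  0.006     ]
wa 31.1
wc 17.5
spool 15.2
tin 16.1
chalk 16.2
awl 14.3
wb 53.8
```

View pics/m14.png

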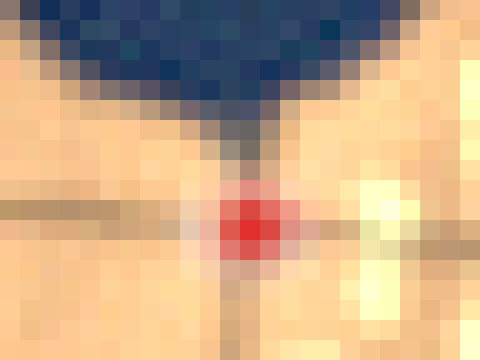

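The spot lies directly under the raised tip, at px (278,285). The hand is back at the stop position. The brightness differences on weight_a and weight_b come from shadow and occlusion. Handing in.

```bash
python3 - <<'E'
from h import *
print(arm.finish_job()); print(arm.get_obs()['time'])
E
```

```text
the job is handed in; nothing more can be done
None
the job is handed in; nothing more can be done
```

The job is done and handed in at about 22 s on the robot's clock; no verdict was reported.

**Board:** I slid it by its bar grip, then nudged it about 4–5 mm to bring the red spot under the punch. The spot last measured (0.638, -0.129) m, about 1 mm from the punch axis. It did not shift measurably while the wheel turned.

**Wheel:** I screwed it down about 1¼ turns to its stop. The hand stalled there, and the force rose from 10 to 18 N with no movement. I then backed it off two turns. The hand first ended 2.5 mm (0.045 rad) too far, so I trimmed that out. It finished within 0.3 mm of the stop position, with almost no force along the direction of turning.

**Grip:** The handle is still held at the 20 N grip setting, with the fingers 21.3 mm apart.

**Less certain:**
- **Calibration:** The two cameras put the wheel hub about 2–3 mm apart in y. I trusted the spot and tip as seen together in the scene picture.
- **Bystanders:** The final picture showed nothing displaced. My automatic before/after comparison read high for weight_a and weight_b, which I put down to the gripper's shadow and occlusion. That comparison therefore doesn't confirm those two independently.
- **Stop force:** While turning, up to about 20 N of sideways force built up at the handle, because my circle was about 1 mm off centre. It was 5 N at the end.

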